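Free the seized watch clamp

TASK

The red wing knob on the green watch clamp has seized. Rock it gently back and forth in small arcs, without straining the stem, until it breaks free, then turn it counter-clockwise as seen from above until the brass finger stands about a quarter turn clear of the watch, leaving the watch undisturbed on its pedestal meanwhile. Then lift the watch out and lay it down gently, dial up, in the middle of the round blue cushion, let go, and leave everything else on the bench as it is.

Things in the scene. Friction and masses are not known exactly. Their poses are not given: they have to be found in the camera images.
- fixture: Green bench clamp, fixed (place and yaw vary). Origin: on the bench under the knob's vertical axis; z up; its -x axis points from the knob to the watch. Base plate 165 x 84 mm, 10 mm thick, from x = -94.5 to +70.5 mm; housing block 80 x 62 mm (x -17 to +63 mm), top at 46 mm above the bench.
- nest (a point): Centre of the top of the steel pedestal that carries the watch, 35 mm above the bench, 48 mm from the knob's axis along the fixture's -x. Pedestal 34 mm across. Two upright steel lugs, 4 mm thick, 16 mm wide along y, tops at 39 mm, stand at the watch's +x and -x ends (fixture axes); its +y and -y sides are open to the fingers down to the base plate.
- knob_grip (a point): Middle of the knob's red wing, on its vertical axis, 84 mm above the bench; frame turns with the knob. Wing: 48 mm long along its own x, 12 mm thick along its own y, from 68 to 94 mm above the bench. Pinch it across its thickness from straight above, closing line along this frame's y, fingertips not below 62 mm. White line on top: the end (own -x) over the brass finger.
- clamp_tip (a point): End of the flat brass hold-down finger, 10 mm wide, 6 mm thick, underside 49.7 mm above the bench (2.7 mm above the watch); this point is 37 mm from the knob's axis. It overlaps the edge of the watch at the start and turns with the stem.
- collar (a point): Corroded collar under the knob, 46 mm above the bench. Each time the stem is worked right up to the stop on one side, then to the stop on the other, the crust gives a little and the arc grows; pushing twice at the same side gains nothing. 0.12 to 0.2 N m against the stop for 0.2 s does it. After 3 to 5 such swings the stem runs on freely past the old stop when turned counter-clockwise.
- stem (a joint): Angle of stem and brass finger about the vertical axis, rad, positive counter-clockwise from above (opening). About 0 at the start, finger over the watch; hard end stop at 1.45. Friction 0.05 N m. While seized it moves only 0.04 to 0.4 rad each way from 0 before it comes up hard against corrosion, at places not known, unequal left and right, further out as the crust gives.
- knob (a joint): Elastic twist of the knob against the stem, rad, 0 without torque, positive when the knob leads counter-clockwise: 0.25 rad per N m. The stem is damaged beyond 0.075 rad (0.30 N m) either way; 0.03 to 0.05 rad is a firm, safe push. Wing angle = stem + knob.
- watch: Round steel watch head with white dial, no strap, 42 mm in diameter, 12 mm high, 80 g, loose, rounded lower edge. Origin: centre of its underside, z up through the dial. At the start it rests on the pedestal, underside 35 mm above the bench.
- cushion: Round blue cushion of firm rubber, fixed to the bench (its place varies), 96 mm in diameter, flat top 14 mm above the bench. Origin: centre of its underside.
- loupe: Black eye loupe standing on the bench, 32 mm wide, 26 mm high; bystander. Origin: centre of underside.
- oiler: Small amber oil bottle, closed, 26 mm wide, 45 mm high; bystander. Origin: centre of underside.
- driver: Small screwdriver with yellow handle, 120 mm, lying along its own x; bystander. Origin: underside, mid-length.
- brush: Small brush with wooden handle, 150 mm, lying along its own x; bystander. Origin: underside, mid-length.
- tin_a: Round aluminium tin with steel lid, 44 mm wide, 30 mm high; bystander. Origin: centre of underside.
- tin_b: Round aluminium tin with brass lid, 44 mm wide, 30 mm high; bystander. Origin: centre of underside.
Not all that is in view belongs to the job. There is more than one size of the watch; the job needs the middle-sized.

How it is judged:
By the outcome, as a careful person would: the job done as asked, in the order asked, and still so for the second after the job is handed in, with the robot touching nothing.
It also fails if it takes over 72 s, if anything falls off the work surface, if the arm or the gripper's body presses on something with over 40 N, if the wrist force passes 120 N, or if a joint passes its speed limit or range.

ROBOT

A 6-joint arm with a two-finger parallel gripper is mounted at the origin on the work surface. World frame = base frame: x ahead of the robot, y to its left, z up, the work surface at z = 0. Lengths are in mm, angles in rad, forces in N, time in s.
With the tool pointing down it reaches from about 325 to 850 mm from the base axis. Payload 4.4 kg.
Tool frame: the origin (TCP) lies midway between the tips of the shut fingers; the grasp point (between the pads) lies pinch_z behind it (pinch_z is the distance from the TCP to the grasp point, in mm); z points along the fingers, y is the line along which they close (so a half turn about z gives the same grasp; the last joint's range is limited). The gripper opens to 94 mm and grips with 3 to 60 N. Pads are 16 mm wide; open, the fingers measure 119 mm over their backs; the gripper's body (75 mm by 177 mm) begins 78 mm behind the grasp point.
Start: joints at [0.961, 0.207, 1.542, -0, 1.393, -0.15], TCP at [255.176, 515.279, 205.447] pointing down, gripper open.
Joint ranges: [-2.73, 2.73], [-0.86, 2.22], [0.23, 2.46], [-1.11, 4.25], [0.08, 2.63], [-2.82, 2.82]. Speed limits (rad/s): [2.79, 2.79, 3.14, 3.14, 3.14, 3.14].

INTERFACE

Orientations are given as a rotation vector (axis times angle).
In Python, from workcell import sense, read_camera, close_job, pinch_z gives the robot as it stands. The module is installed in compiled form; this text tells all that it offers.
- The arm moves only by the shell command python3 -m crank 'ROWS' [FORCE]. ROWS is a JSON object whose one key "moves" holds a list of rows, each a list of 3 entries, a list of its own where there are three numbers: the opening, from -1 (shut) to 1 (fully open), then the shift along the tool's x, y, z in m, then the turn, a rotation vector about the tool's x, y, z in rad. A call has exactly 8 rows; each row is the pose to reach, as a shift and turn from the pose commanded when the call began, along the tool's axes at that moment; what a row does not reach only later rows make up. A row lasts 1/12 s, in which the tool goes at most 41.7 mm and 7.16 degrees, less where a joint would pass 70% of its speed; a pose out of reach is approached as far as the arm can. A call with a gripper value outside its range is refused whole. The fingers move at their own pace and stop on an object; FORCE is the grip in N (left out, the last holds). Time passes only in rows, so rows that repeat a pose let the fingers close, or fill a call up. It gives the time, the measured TCP pose, the force, the opening and the grip force at its end, in the units of the state.
- sense(): the state, without advancing time (a new reading comes with each control period).
- read_camera(name): name is "side" or "top"; returns a dict with "img" (420x560x3 uint8, blue, green, red), "K" (3x3 intrinsics, pixels), "R" (3x3) and "t" (3): a world point X has camera coordinates R X + t. Camera axes: x right, y down, z forward; pixel columns grow to the right and rows downward; lengths in mm; the calibration is good to about 2 mm. A picture is of the moment at which its call begins. There is no depth.
- close_job(): hands the job in; it is judged then, once.
The state is a dict: "time": time; "joints": joint angles; "dq": joint speeds; "joint_efforts": joint torques, N m; "eef_pos": TCP position; "eef_rot": TCP orientation; "wrist_force": force on the tool from outside, world axes, zero at the start; "wrist_torque": the same for the moment, N m; "grip_width": finger opening in mm; "grip_force": force on a finger pad.
Only numpy, scipy, OpenCV 4.12 (cv2) and the standard library are available. Lean on these libraries where they do the work, as an engineer would, in place of code of your own. Each camera call takes 0.05 s, during which the arm holds its last target. There are 200 camera calls.

## Working session

There is one attempt and no reset: what is moved stays moved. The work goes in short steps, Python scripts to look and compute and a shell command to move; the robot and the scene stay as the last step left them, time stands still between calls to the robot, and variables do not carry over. Pictures are saved under pics/ and viewed, at most 10 in all, crops included, and the job is handed in when it is done.

```bash
mkdir -p pics; python3 - <<'E'
from workcell import *
import cv2
print(sense(), pinch_z)
for n in("top","side"):
    c=read_camera(n); cv2.imwrite(f"pics/{n}0.png",c["img"]); print(n,c["K"],c["R"],c["t"])
E
```

```text
{'time': 0.0, 'joints': array([ 9.60503092e-01,  2.07405866e-01,  1.54289362e+00, -3.82703495e-05,
        1.39351029e+00, -1.50510040e-01]), 'dq': array([-6.80366115e-04, -1.04633258e-03, -2.33923002e-03, -9.57293941e-05,
        1.15379855e-03, -7.77503907e-04]), 'joint_efforts': array([ 1.17728370e-03, -3.70863390e+01, -2.81423503e+01,  6.99885841e-02,
        3.59691284e-02, -2.06261693e-04]), 'eef_pos': array([254.72962277, 514.62039383, 204.32745547]), 'eef_rot': array([-0.71569053, -3.05817411,  0.00325485]), 'wrist_force': array([ 0.10349908, -0.05517851, -0.34246101]), 'wrist_torque': array([-0.02500761,  0.03572902, -0.01912186]), 'grip_force': 0.0, 'grip_width': 94.23589437427582} 18.8
top [[386.12950994   0.         275.34076575]
 [  0.         386.12950994 212.86902256]
 [  0.           0.           1.        ]] [[ 0.03159453 -0.9994906   0.00450781]
 [-0.97886177 -0.03185361 -0.2020272 ]
 [ 0.20206788  0.00197043 -0.97936954]] [ -12.94568842  553.88502033 1028.14706252]
side [[385.22122081   0.         286.51243996]
 [  0.         385.22122081 210.43352162]
 [  0.           0.           1.        ]] [[ 0.98715972 -0.15967812 -0.00430995]
 [-0.10357936 -0.61934039 -0.77826011]
 [ 0.12160178  0.76871345 -0.62792725]] [-536.57027104  117.41037212  855.06677219]
```

View pics/top0.png

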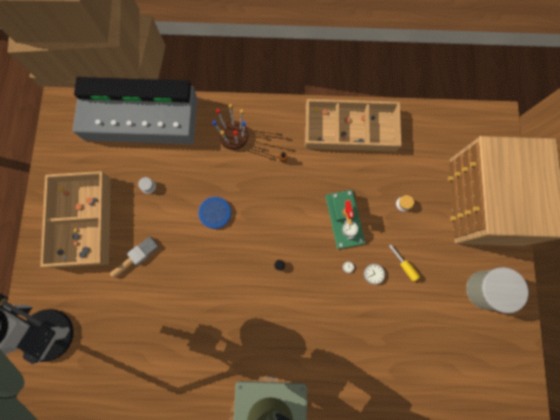

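View pics/side0.png

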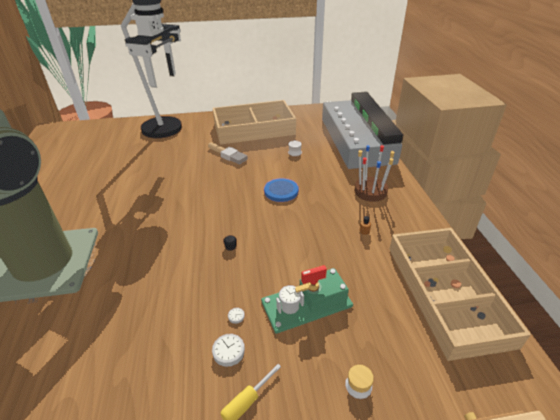

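The top view shows the green clamp at about (347,218), with the red wing at (349,210) and the watch at (350,229). The blue cushion is at (215,213). In the side view the clamp is at (307,298) and the cushion at (281,190). Next, enlarged crops.

```bash
python3 - <<'E'
import cv2,numpy as np
a=cv2.imread("pics/top0.png")[180:260,310:380]; b=cv2.imread("pics/side0.png")[255:335,255:360]
f=lambda i,s:cv2.resize(i,None,fx=s,fy=s,interpolation=cv2.INTER_CUBIC)
def grid(i,s,x0,y0):
    i=f(i,s)
    for k in range(0,i.shape[1]//s,10):
        cv2.putText(i,str(x0+k),(k*s,8),0,.3,(255,255,255),1); i[::4,k*s]=255
    for k in range(0,i.shape[0]//s,10):
        cv2.putText(i,str(y0+k),(0,k*s+8),0,.3,(255,255,255),1); i[k*s,::4]=255
    return i
cv2.imwrite("pics/c1.png",grid(a,7,310,180)); cv2.imwrite("pics/c2.png",grid(b,7,255,255))
E
```

```text
(no output)
```

View pics/c1.png

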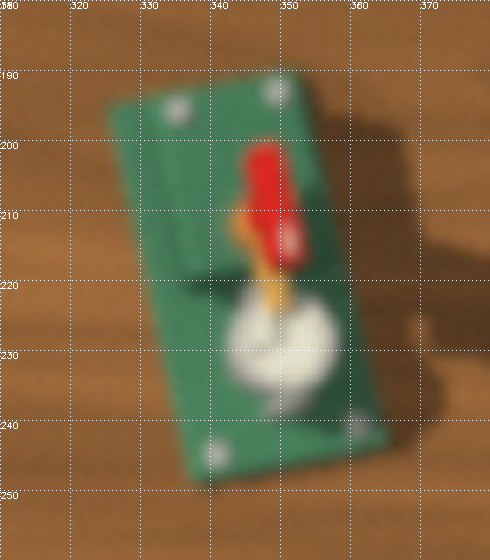

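View pics/c2.png

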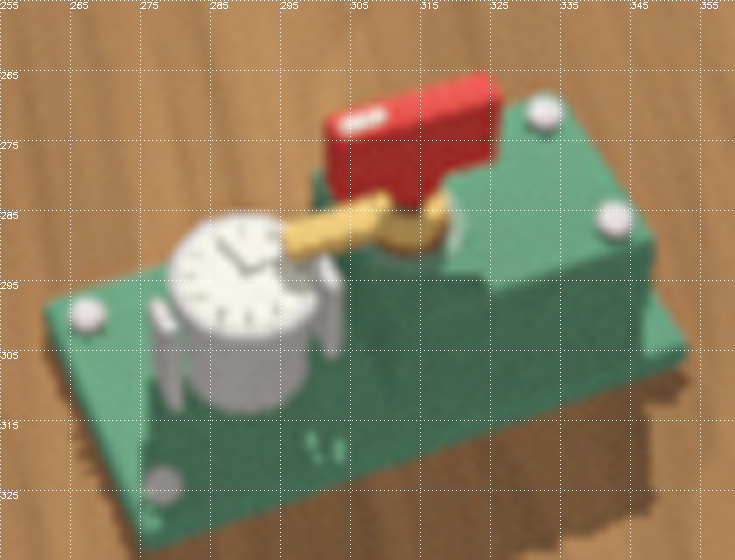

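The crops give the plate corners, the dial (top (350.5,229.2), side (289.9,294.3)) and the wing top (top (348.9,209), side (314,269.3)). I'll fit the poses to these.

```bash
cat > h.py <<'E'
from workcell import *
import numpy as np,cv2
from scipy.optimize import least_squares
from scipy.spatial.transform import Rotation as Ro
def proj(c,X):
    p=np.asarray(X,float)@c["R"].T+c["t"]; p=p@c["K"].T; return p[:,:2]/p[:,2:]
def fx(p,X):
    X=np.asarray(X,float); s,c=np.sin(p[2]),np.cos(p[2])
    return np.c_[p[0]+c*X[:,0]-s*X[:,1],p[1]+s*X[:,0]+c*X[:,1],X[:,2]]
E
python3 - <<'E'
from h import *
T,S=read_camera("top"),read_camera("side")
P=[(70.5,42,10),(70.5,-42,10),(-94.5,-42,10),(-94.5,42,10),(-48,0,47),(0,0,94)]
t=np.array([(325.5,195),(351.5,190),(365.5,243),(337.3,248.5),(350.5,229.2),(348.9,209)])-.43
s=np.array([(335.5,267.5),(353,304.5),(275,332.5),(261,298.5),(289.9,294.3),(314,269.3)])-.43
f=lambda p:np.r_[proj(T,fx(p,P))-t,proj(S,fx(p,P))-s].ravel()
r=least_squares(f,[600,-200,.25],loss='soft_l1'); print(r.x); print(f(r.x).reshape(-1,2).round(1))
def blob(c):
    h=cv2.cvtColor(c["img"],cv2.COLOR_BGR2HSV); m=cv2.inRange(h,(105,150,60),(125,255,255))
    n,l,st,ce=cv2.connectedComponentsWithStats(m); i=1+np.argmax(st[1:,4]); cv=st[i]; print(cv); return l==i
# cushion: fit to disc outline silhouettes' bbox
def outl(p):
    a=np.linspace(0,6.283,90); return np.r_[[ (p[0]+48*np.cos(b),p[1]+48*np.sin(b),z) for b in a for z in (0,14)]]
M=[blob(T),blob(S)]
def bb(u): return np.r_[u.min(0),u.max(0)]
obs=[]
for m in M:
    ys,xs=np.nonzero(m); obs+=[xs.min()-.5,ys.min()-.5,xs.max()+.5,ys.max()+.5]
g=lambda p:np.r_[bb(proj(T,outl(p))),bb(proj(S,outl(p)))]-obs
q=least_squares(g,[560,150]); print(q.x,g(q.x).round(1))
o=Ro.from_rotvec(sense()["eef_rot"]).as_matrix(); print(o.round(4)); n=fx(r.x,[(-48,0,47)]); print(n)
E
```

```text
[ 5.63548137e+02 -1.96849613e+02  2.25729058e-01]
[[-0.2  0.3]
 [ 1.4  0. ]
 [ 0.7  1.3]
 [ 0.5  1.4]
 [ 0.3  0.2]
 [ 1.2  0.4]
 [-1.1  5.6]
 [ 1.3 -1.6]
 [ 0.7 -1.9]
 [-0.2 -1.7]
 [ 0.5 -1. ]
 [ 0.4 -0.2]]
[200 198  30  30 256]
[265 183  32  18  81]
[557.62301495 180.89534416] [-0.9 -0.8  2.5  2.2 -1.1 -5.1  2.1  1.6]
[[-8.962e-01  4.437e-01 -9.000e-04]
 [ 4.437e-01  8.962e-01 -1.200e-03]
 [ 3.000e-04 -1.400e-03 -1.000e+00]]
[[ 516.76584034 -207.59282797   47.        ]]
```

```bash
python3 - <<'E'
from h import *
T,S=read_camera("top"),read_camera("side")
P=[(70.5,42,10),(70.5,-42,10),(-94.5,-42,10),(-94.5,42,10),(-48,0,47),(0,0,94)]
t=np.array([(325.5,195),(351.5,190),(365.5,243),(337.3,248.5),(350.5,229.2),(348.9,209)])-.43
s=np.array([(353,304.5),(275,332.5),(261,298.5),(289.9,294.3),(314,269.3)])-.43
w=np.array([1,1,1,1,2,2,1,1,1,2,2])[:,None]
def f(p):return np.r_[proj(T,fx(p,P))-t,proj(S,fx(p,P[1:]))-s]
r=least_squares(lambda p:(f(p)*w).ravel(),[600,-200,.25],loss='soft_l1'); print(r.x); print(f(r.x).round(1).tolist())
def fill(c,x,y):
    b,g,rr=[c["img"][...,k].astype(int) for k in range(3)]
    n,l=cv2.connectedComponents(((b>rr+20)&(b>g+10)).astype(np.uint8)); return l==l[y,x]
def sil(c,p):
    a=np.linspace(0,6.283,90); X=[(p[0]+48*np.cos(b),p[1]+48*np.sin(b),z) for b in a for z in (0,14)]
    h=cv2.convexHull(proj(c,X).astype(np.float32)); m=cv2.moments(h); return np.array([m["m10"],m["m01"]])/m["m00"],m["m00"]
o=[]
for c,x,y in((T,215,213),(S,281,190)):
    m=fill(c,x,y); ys,xs=np.nonzero(m); print(m.sum(),xs.min(),xs.max(),ys.min(),ys.max()); o.append((xs.mean(),ys.mean()))
g=lambda p:np.r_[sil(T,p)[0]-o[0],sil(S,p)[0]-o[1]]
q=least_squares(g,[560,150],diff_step=1e-3); print(q.x,g(q.x).round(2),sil(T,q.x)[1],sil(S,q.x)[1])
print(fx(r.x,[(-48,0,47)]), Ro.from_matrix(Ro.from_rotvec(sense()["eef_rot"]).as_matrix()).as_matrix()[:,1])
E
```

```text
[ 5.63143586e+02 -1.96901886e+02  2.28941703e-01]
[[-0.2, 0.5], [1.3, 0.1], [0.8, 1.3], [0.7, 1.5], [0.4, 0.3], [1.2, 0.6], [1.1, -1.7], [0.7, -1.7], [-0.4, -1.6], [0.3, -0.9], [0.2, -0.2]]
796 199 230 197 227
636 264 298 179 201
[558.86670908 183.12832913] [ 0.2   0.57  0.47 -0.48] 860.9799658660777 704.3829848768655
[[ 516.39604473 -207.79534062   47.        ]] [ 4.43803199e-01  8.96123887e-01 -8.36668065e-04]
```

```bash
cat >> h.py <<'E'
def go(x,y,z,yaw):
    "yaw: world direction of tool y"
    s=sense(); R=Ro.from_rotvec(s["eef_rot"]).as_matrix(); d=R.T@(np.array([x,y,z])-s["eef_pos"])
    Y=[np.cos(yaw),np.sin(yaw),0]; Z=[0,0,-1.]; Rt=np.c_[np.cross(Y,Z),Y,Z]
    rv=Ro.from_matrix(R.T@Rt).as_rotvec()
    print("t",round(s["time"],2),"pos",s["eef_pos"].round(1),"yaw",round(np.arctan2(R[1,1],R[0,1]),3),"j",s["joints"].round(2),"w",round(s["grip_width"],1),"gf",round(s["grip_force"],1),"F",s["wrist_force"].round(1),"M",s["wrist_torque"].round(3)); print("shift m",(d/1000).round(4),"turn",rv.round(3))
E
python3 -m crank '{"moves":[[1,[-0.03,-0.025,0],[0,0,0.12]],[1,[-0.06,-0.05,0],[0,0,0.24]],[1,[-0.09,-0.076,0],[0,0,0.36]],[1,[-0.12,-0.102,0],[0,0,0.48]],[1,[-0.15,-0.127,0],[0,0,0.6]],[1,[-0.18,-0.152,0],[0,0,0.72]],[1,[-0.21,-0.178,0],[0,0,0.84]],[1,[-0.24,-0.203,0],[0,0,0.96]]]}' 10
python3 -c "
from h import *
go(563,-197,200,-1.34)"
```

```text
time: 0.97
eef_pos: [380.4, 225.1, 205.6]
eef_rot: [2.054, 2.377, 0.001]
wrist_force: [0.4, 0.7, -0.1]
grip_width: 93.9
grip_force: 0.0
t 0.97 pos [380.4 225.1 205.6] yaw 0.145 j [ 0.34 -0.09  1.85 -0.    1.38  0.19] w 93.9 gf 0.0 F [ 0.4  0.7 -0.1] M [-0.076  0.003 -0.036]
shift m [-0.4441  0.1194  0.0057] turn [ 1.000e-03 -1.000e-03  1.485e+00]
```

```bash

python3 -m crank '{"moves":[[1,[-0.036,0.0096,0],[0,0,0.12]],[1,[-0.072,0.0194,0],[0,0,0.24]],[1,[-0.108,0.029,0],[0,0,0.36]],[1,[-0.144,0.0387,0],[0,0,0.48]],[1,[-0.18,0.0484,0],[0,0,0.6]],[1,[-0.216,0.058,0],[0,0,0.72]],[1,[-0.252,0.0678,0],[0,0,0.84]],[1,[-0.288,0.0774,0],[0,0,0.96]]]}'
python3 -c "
from h import *
go(563,-197,200,-1.34)"
```

```text
time: 1.63
eef_pos: [500.4, -48.1, 205.6]
eef_rot: [2.92, 1.159, 0.001]
wrist_force: [-0.4, 0.4, 0.6]
grip_width: 94.2
grip_force: 0.0
t 1.63 pos [500.4 -48.1 205.6] yaw -0.815 j [-0.27  0.05  1.72  0.    1.37  0.55] w 94.2 gf 0.0 F [-0.4  0.4  0.6] M [ 0.008  0.061 -0.024]
shift m [-0.0565  0.1513  0.0056] turn [ 0.    -0.     0.525]
```

```bash

python3 -m crank '{"moves":[[1,[-0.012,0.032,0],[0,0,0.11]],[1,[-0.024,0.064,0],[0,0,0.22]],[0.06,[-0.036,0.096,0.01],[0,0,0.33]],[0.06,[-0.048,0.128,0.035],[0,0,0.44]],[0.06,[-0.0565,0.1513,0.065],[0,0,0.525]],[0.06,[-0.0565,0.1513,0.085],[0,0,0.525]],[0.06,[-0.0565,0.1513,0.085],[0,0,0.525]],[0.06,[-0.0565,0.1513,0.085],[0,0,0.525]]]}'
python3 - <<'E'
from h import *
go(563,-197,70,-1.342)
T,S=read_camera("top"),read_camera("side")
s=cv2.resize(S["img"][225:325,255:365],None,fx=6,fy=6,interpolation=cv2.INTER_CUBIC)
cv2.imwrite("pics/s2.png",s)
# TCP and reference point predicted pixels in crop
e=sense()["eef_pos"]; print((proj(S,[e,(563,-197,94)])-[255,225])*6)
E
```

```text
time: 2.3
eef_pos: [562.2, -194.2, 118.8]
eef_rot: [-3.117, -0.37, 0.005]
wrist_force: [-0.2, 0.7, 0.5]
grip_width: 57.2
grip_force: 0.0
t 2.3 pos [ 562.2 -194.2  118.8] yaw -1.334 j [-0.48  0.33  1.57  0.    1.24  0.86] w 57.2 gf 0.0 F [-0.2  0.7  0.5] M [-0.043  0.185  0.066]
shift m [0.0003 0.0031 0.0488] turn [-0.003  0.003  0.008]
[[358.49746418 192.23970956]
 [351.96128733 262.50520975]]
```

View pics/s2.png

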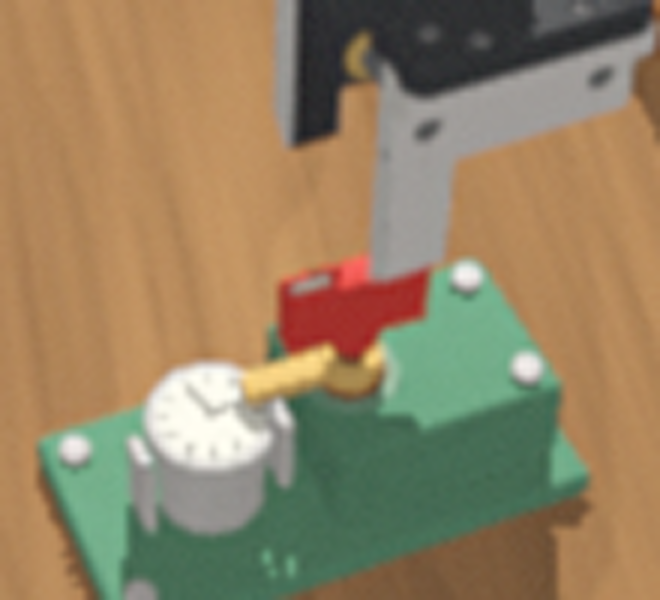

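The near fingertip is centred at about (407,271) in the crop and the far one at (316,140). That puts the real TCP about 2 px lower than projected, so the side camera has a row bias. I'll refit with that offset.

```bash
python3 - <<'E'
from h import *
T,S=read_camera("top"),read_camera("side")
P=[(70.5,42,10),(70.5,-42,10),(-94.5,-42,10),(-94.5,42,10),(-48,0,47),(0,0,94)]
t=np.array([(325.5,195),(351.5,190),(365.5,243),(337.3,248.5),(350.5,229.2),(348.9,209)])-.43
s=np.array([(353,304.5),(275,332.5),(261,298.5),(289.9,294.3),(314,269.3)])-.43
w=np.array([1,1,1,1,2,2,1,1,1,2,2])[:,None]
def f(p):return np.r_[proj(T,fx(p,P))+p[5:7]-t,proj(S,fx(p,P[1:]))+p[3:5]-s]
for pr in ((.4,2.1),(0,0)):
  r=least_squares(lambda p:np.r_[(f(p)*w).ravel(),(p[3:5]-pr)*3,(p[5:7])*2],[563,-197,.25,0,0,0,0]); print(r.x.round(3)); print(f(r.x).round(1).tolist())
g=lambda n:None
# finger geometry check: tips at +-28.6 (pad) .. ±41 (back)
e=sense(); R=Ro.from_rotvec(e["eef_rot"]).as_matrix()
for y in (-41,-28.6,28.6,41):
  print(y,((proj(S,[e["eef_pos"]+R@[x,y,0] for x in(-8,8)])-[255,225])*6).round().tolist())
c=cv2.resize(T["img"][165:255,305:395],None,fx=6,fy=6,interpolation=cv2.INTER_CUBIC); cv2.imwrite("pics/t2.png",c); print(e["grip_width"])
E
```

```text
[ 5.62857e+02 -1.93904e+02  2.33000e-01  2.50000e-01  2.05400e+00
  2.13000e-01 -4.82000e-01]
[[-1.1, 0.1], [0.4, -0.3], [0.1, 0.8], [-0.0, 1.1], [-0.4, -0.1], [0.3, 0.2], [0.8, -0.9], [0.7, -0.9], [-0.5, -0.5], [0.2, -0.0], [-0.1, 0.7]]
[ 5.62831e+02 -1.97393e+02  2.34000e-01 -1.15000e-01  3.16000e-01
 -7.21000e-01 -5.18000e-01]
[[-0.9, 0.2], [0.7, -0.3], [0.4, 0.8], [0.3, 1.2], [-0.1, -0.1], [0.7, 0.2], [0.9, -1.3], [0.6, -1.0], [-0.7, -0.8], [0.1, -0.3], [-0.1, 0.4]]
-41 [[280.0, 111.0], [326.0, 97.0]]
-28.6 [[296.0, 136.0], [343.0, 122.0]]
28.6 [[379.0, 263.0], [428.0, 247.0]]
41 [[398.0, 292.0], [448.0, 276.0]]
49.84561190532043
```

View pics/t2.png

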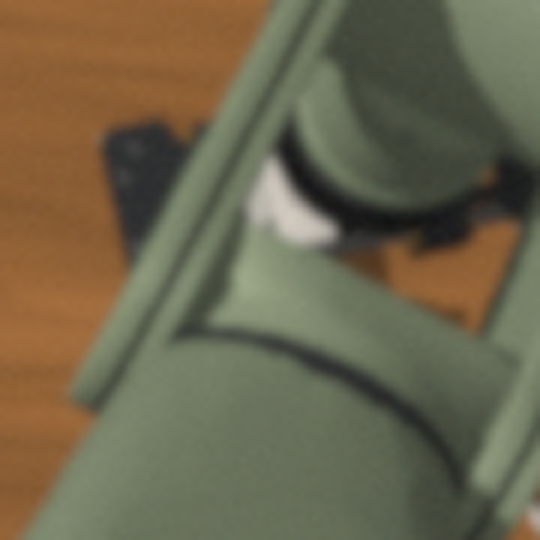

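The gripper now hides the knob from above. Side view: projecting the finger edges with the fingers still closing gives no real row offset, so I'll keep the knob at about (563,-196). I'll descend with 40 mm opening and grip softly.

```bash

python3 -c "
from h import *
go(563,-196,66,-1.341)"
python3 -m crank '{"moves":[[-0.15,[0.0004,0.002,0],[0,0,0.007]],[-0.15,[0.0004,0.002,0.01],[0,0,0.007]],[-0.15,[0.0004,0.002,0.02],[0,0,0.007]],[-0.15,[0.0004,0.002,0.03],[0,0,0.007]],[-0.15,[0.0004,0.002,0.04],[0,0,0.007]],[-0.15,[0.0004,0.002,0.05],[0,0,0.007]],[-0.15,[0.0004,0.002,0.0525],[0,0,0.007]],[-0.15,[0.0004,0.002,0.0525],[0,0,0.007]]]}' 4
python3 -c "
from h import *
go(563,-196,66,-1.341)
cv2.imwrite('pics/s3.png',cv2.resize(read_camera('side')['img'][225:325,255:365],None,fx=6,fy=6,interpolation=cv2.INTER_CUBIC))"
```

```text
t 2.5 pos [ 564.9 -194.5  122.9] yaw -1.333 j [-0.48  0.33  1.57  0.    1.24  0.86] w 49.8 gf 0.0 F [0.  0.3 0.6] M [-0.018  0.133 -0.009]
shift m [-0.0024  0.0008  0.0569] turn [ 0.003 -0.003  0.008]
time: 3.17
eef_pos: [563.1, -195.9, 65.9]
eef_rot: [-3.119, -0.36, 0.005]
wrist_force: [0.2, 0.4, 0.3]
grip_width: 40.1
grip_force: 0.0
t 3.17 pos [ 563.1 -195.9   65.9] yaw -1.341 j [-0.48  0.4   1.6   0.    1.14  0.86] w 40.1 gf 0.0 F [0.2 0.4 0.3] M [ 0.015  0.136 -0.015]
shift m [-0.0001  0.     -0.0001] turn [-0.002  0.003 -0.   ]
```

View pics/s3.png

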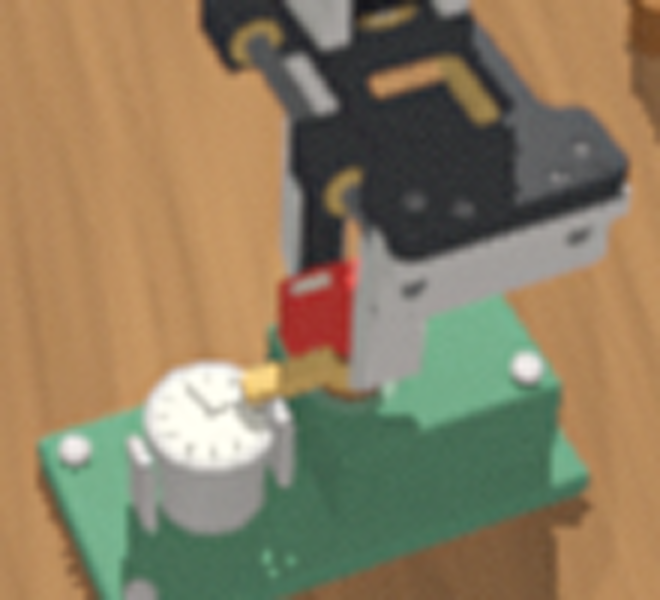

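The fingers straddle the wing cleanly, with the far finger behind it at (315,200) and the near one at (385,330). Close softly now.

```bash

python3 -m crank '{"moves":[[-0.6,[0,0,0],[0,0,0]],[-0.7,[0,0,0],[0,0,0]],[-0.8,[0,0,0],[0,0,0]],[-1,[0,0,0],[0,0,0]],[-1,[0,0,0],[0,0,0]],[-1,[0,0,0],[0,0,0]],[-1,[0,0,0],[0,0,0]],[-1,[0,0,0],[0,0,0]]]}' 4
python3 -c "
from h import *
go(563,-196,66,-1.341)"
```

```text
time: 3.88
eef_pos: [565.2, -197.6, 68.7]
eef_rot: [3.119, 0.36, 0.003]
wrist_force: [1.4, -5.1, 0.0]
grip_width: 17.7
grip_force: 4.0
t 3.88 pos [ 565.2 -197.6   68.7] yaw -1.341 j [-0.48  0.4   1.6  -0.    1.14  0.86] w 17.7 gf 4.0 F [ 1.4 -5.1  0. ] M [-0.902 -0.012 -0.038]
shift m [-0.0017 -0.0021  0.0027] turn [ 0.002 -0.001 -0.   ]
```

Only the near finger bears, so the tool is about 2.8 mm off along its y. I'll re-centre and close again.

```bash

python3 -m crank '{"moves":[[-0.5,[0,0,0],[0,0,0]],[-0.5,[0,0.001,0],[0,0,0]],[-0.5,[0,0.0028,0],[0,0,0]],[-0.8,[0,0.0028,0],[0,0,0]],[-1,[0,0.0028,0],[0,0,0]],[-1,[0,0.0028,0],[0,0,0]],[-1,[0,0.0028,0],[0,0,0]],[-1,[0,0.0028,0],[0,0,0]]]}' 4
python3 -c "
from h import *
go(563,-196,66,-1.341)"
```

```text
time: 4.55
eef_pos: [564.4, -198.5, 67.3]
eef_rot: [-3.119, -0.36, 0.002]
wrist_force: [-1.1, 0.9, -1.3]
grip_width: 17.8
grip_force: 4.0
t 4.55 pos [ 564.4 -198.5   67.3] yaw -1.341 j [-0.48  0.4   1.6   0.    1.15  0.86] w 17.8 gf 4.0 F [-1.1  0.9 -1.3] M [ 0.33   0.248 -0.019]
shift m [-0.0008 -0.0027  0.0014] turn [-0.002  0.001  0.   ]
```

```bash

python3 -m crank '{"moves":[[-1,[0,0,0],[0,0,0]],[-1,[0,0,0],[0,0,0]],[-1,[0,0,0],[0,0,0]],[-1,[0,0,0],[0,0,0]],[-1,[0,0,0],[0,0,0]],[-1,[0,0,0],[0,0,0]],[-1,[0,0,0],[0,0,0]],[-1,[0,0,0],[0,0,0]]]}' 12
python3 - <<'E'
from h import *
go(563,-196,66,-1.341)
S=read_camera("side")
for y in (-6,6): print((proj(S,fx([563,-198,.233],[(-24,y,94),(24,y,94)]))-[255,225]).round(1).tolist())
cv2.imwrite('pics/s4.png',cv2.resize(S['img'][250:310,280:350],None,fx=10,fy=10,interpolation=cv2.INTER_CUBIC))
E
```

```text
time: 5.22
eef_pos: [564.5, -198.7, 67.4]
eef_rot: [-3.12, -0.36, 0.002]
wrist_force: [-2.1, 3.4, -3.3]
grip_width: 17.1
grip_force: 12.0
t 5.22 pos [ 564.5 -198.7   67.4] yaw -1.341 j [-0.48  0.4   1.6   0.    1.15  0.86] w 17.1 gf 12.0 F [-2.1  3.4 -3.3] M [ 0.735  0.399 -0.001]
shift m [-0.0008 -0.0029  0.0014] turn [-0.001  0.001 -0.   ]
[[48.3, 50.2], [71.9, 42.6]]
[[45.6, 45.7], [68.9, 38.3]]
```

View pics/s4.png

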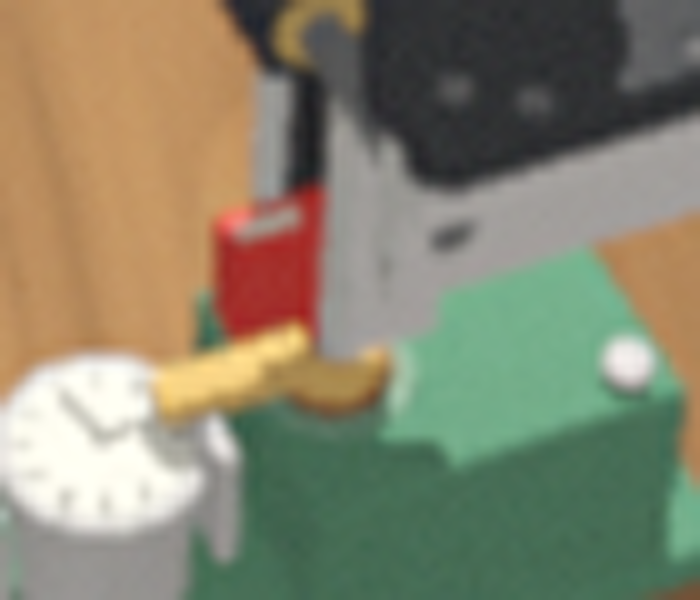

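Both fingers bear and Mz is about zero. I'll ease the offset slightly and raise the grip.

```bash

python3 -m crank '{"moves":[[-1,[0,-0.0003,0],[0,0,0]],[-1,[0,-0.0006,0],[0,0,0]],[-1,[0,-0.0006,0],[0,0,0]],[-1,[0,-0.0006,0],[0,0,0]],[-1,[0,-0.0006,0],[0,0,0]],[-1,[0,-0.0006,0],[0,0,0]],[-1,[0,-0.0006,0],[0,0,0]],[-1,[0,-0.0006,0],[0,0,0]]]}' 35
python3 -c "
from h import *
go(563,-196,66,-1.341)"
python3 -m crank '{"moves":[[-1,[0,0,0],[0,0,-0.005]],[-1,[0,0,0],[0,0,-0.01]],[-1,[0,0,0],[0,0,-0.015]],[-1,[0,0,0],[0,0,-0.02]],[-1,[0,0,0],[0,0,-0.025]],[-1,[0,0,0],[0,0,-0.03]],[-1,[0,0,0],[0,0,-0.03]],[-1,[0,0,0],[0,0,-0.03]]]}' 35
python3 -c "
from h import *
go(563,-196,66,-1.341)"
```

```text
time: 5.93
eef_pos: [564.5, -198.6, 67.5]
eef_rot: [-3.12, -0.36, 0.001]
wrist_force: [-2.3, 3.1, -7.4]
grip_width: 16.1
grip_force: 35.0
t 5.93 pos [ 564.5 -198.6   67.5] yaw -1.341 j [-0.48  0.4   1.6  -0.    1.14  0.86] w 16.1 gf 35.0 F [-2.3  3.1 -7.4] M [0.529 0.543 0.02 ]
shift m [-0.0009 -0.0029  0.0015] turn [-0.001  0.001 -0.   ]
time: 6.6
eef_pos: [564.5, -198.6, 67.6]
eef_rot: [-3.115, -0.407, 0.001]
wrist_force: [-2.2, 2.8, -9.6]
grip_width: 16.1
grip_force: 35.0
t 6.6 pos [ 564.5 -198.6   67.6] yaw -1.311 j [-0.48  0.4   1.6  -0.    1.14  0.83] w 16.1 gf 35.0 F [-2.2  2.8 -9.6] M [ 0.586  0.588 -0.072]
shift m [-0.0008 -0.0029  0.0016] turn [-0.     0.001  0.03 ]
```

Torque reads well (Mz −0.07 for +0.03 rad CCW). Continuing CCW to the stop.

```bash
cat > m.py <<'E'
from h import *
s=sense(); R=Ro.from_rotvec(s["eef_rot"]).as_matrix()
print("t %.2f wing(tool)%.3f Mz %.3f F %s w %.1f j6 %.2f"%(s["time"],np.arctan2(R[1,1],R[0,1])+1.341,s["wrist_torque"][2],s["wrist_force"].round(1),s["grip_width"],s["joints"][5]))
E
python3 -m crank '{"moves":[[-1,[0,0,0],[0,0,-0.004]],[-1,[0,0,0],[0,0,-0.008]],[-1,[0,0,0],[0,0,-0.012]],[-1,[0,0,0],[0,0,-0.016]],[-1,[0,0,0],[0,0,-0.02]],[-1,[0,0,0],[0,0,-0.02]],[-1,[0,0,0],[0,0,-0.02]],[-1,[0,0,0],[0,0,-0.02]]]}' 35 >/dev/null; python3 m.py
```

```text
t 7.27 wing(tool)0.050 Mz -0.089 F [ -2.8   3.5 -11.8] w 15.8 j6 0.81
```

```bash

python3 -m crank '{"moves":[[-1,[0,0,0],[0,0,-0.005]],[-1,[0,0,0],[0,0,-0.01]],[-1,[0,0,0],[0,0,-0.015]],[-1,[0,0,0],[0,0,-0.02]],[-1,[0,0,0],[0,0,-0.025]],[-1,[0,0,0],[0,0,-0.03]],[-1,[0,0,0],[0,0,-0.03]],[-1,[0,0,0],[0,0,-0.03]]]}' 35 >/dev/null; python3 m.py
```

```text
t 7.93 wing(tool)0.080 Mz -0.083 F [ -4.3   2.7 -13.3] w 15.7 j6 0.78
```

```bash

python3 -m crank '{"moves":[[-1,[0,0,0.0005],[0,0,-0.005]],[-1,[0,0,0.0005],[0,0,-0.01]],[-1,[0,0,0.0005],[0,0,-0.015]],[-1,[0,0,0.0005],[0,0,-0.02]],[-1,[0,0,0.0005],[0,0,-0.025]],[-1,[0,0,0.0005],[0,0,-0.03]],[-1,[0,0,0.0005],[0,0,-0.035]],[-1,[0,0,0.0005],[0,0,-0.035]]]}' 35 >/dev/null; python3 m.py
```

```text
t 8.60 wing(tool)0.115 Mz -0.045 F [ -4.8   3.2 -10.8] w 15.8 j6 0.74
```

```bash

python3 -m crank '{"moves":[[-1,[0,0,0.0005],[0,0,-0.006]],[-1,[0,0,0.0005],[0,0,-0.012]],[-1,[0,0,0.0005],[0,0,-0.018]],[-1,[0,0,0.0005],[0,0,-0.024]],[-1,[0,0,0.0005],[0,0,-0.03]],[-1,[0,0,0.0005],[0,0,-0.036]],[-1,[0,0,0.0005],[0,0,-0.042]],[-1,[0,0,0.0005],[0,0,-0.042]]]}' 35 >/dev/null; python3 m.py
```

```text
t 9.27 wing(tool)0.157 Mz -0.069 F [-4.7  3.9 -8.2] w 16.0 j6 0.70
```

```bash

python3 -m crank '{"moves":[[-1,[0,0,0.0005],[0,0,-0.006]],[-1,[0,0,0.0005],[0,0,-0.012]],[-1,[0,0,0.0005],[0,0,-0.018]],[-1,[0,0,0.0005],[0,0,-0.024]],[-1,[0,0,0.0005],[0,0,-0.03]],[-1,[0,0,0.0005],[0,0,-0.036]],[-1,[0,0,0.0005],[0,0,-0.042]],[-1,[0,0,0.0005],[0,0,-0.042]]]}' 35 >/dev/null; python3 m.py
```

```text
t 9.93 wing(tool)0.199 Mz -0.128 F [-5.4  4.7 -6.4] w 16.0 j6 0.66
```

```bash

python3 -m crank '{"moves":[[-1,[0,0,0],[0,0,-0.006]],[-1,[0,0,0],[0,0,-0.012]],[-1,[0,0,0],[0,0,-0.012]],[-1,[0,0,0],[0,0,-0.012]],[-1,[0,0,0],[0,0,-0.012]],[-1,[0,0,0],[0,0,-0.012]],[-1,[0,0,0],[0,0,-0.012]],[-1,[0,0,0],[0,0,-0.012]]]}' 35 >/dev/null; python3 m.py
```

```text
t 10.60 wing(tool)0.211 Mz -0.131 F [-5.7  4.5 -7.2] w 15.7 j6 0.65
```

```bash

python3 -m crank '{"moves":[[-1,[0,0,0],[0,0,-0.005]],[-1,[0,0,0],[0,0,-0.01]],[-1,[0,0,0],[0,0,-0.015]],[-1,[0,0,0],[0,0,-0.015]],[-1,[0,0,0],[0,0,-0.015]],[-1,[0,0,0],[0,0,-0.015]],[-1,[0,0,0],[0,0,-0.015]],[-1,[0,0,0],[0,0,-0.015]]]}' 35 >/dev/null; python3 m.py; python3 -c "
from workcell import *
for k in range(3): read_camera('top'); print(sense()['wrist_torque'],sense()['joint_efforts'][5])"
```

```text
t 11.27 wing(tool)0.226 Mz -0.137 F [-6.3  4.3 -6.6] w 16.2 j6 0.63
[ 0.80697632  1.29286435 -0.10574314] -0.1554657518863678
[ 0.85366611  1.26249306 -0.12356609] -0.15546427108347416
[ 0.81609727  1.24001201 -0.15959335] -0.15547589398920536
```

```bash
sed -i 's/" w %.1f j6/&/; s/^print(/print("eff6 %.4f"%s["joint_efforts"][5],end=" ")\nprint(/' m.py
python3 -m crank '{"moves":[[-1,[0,0,0],[0,0,-0.005]],[-1,[0,0,0],[0,0,-0.01]],[-1,[0,0,0],[0,0,-0.015]],[-1,[0,0,0],[0,0,-0.015]],[-1,[0,0,0],[0,0,-0.015]],[-1,[0,0,0],[0,0,-0.015]],[-1,[0,0,0],[0,0,-0.015]],[-1,[0,0,0],[0,0,-0.015]]]}' 35 >/dev/null; python3 m.py
```

```text
eff6 -0.1799 t 12.08 wing(tool)0.241 Mz -0.165 F [-5.3  4.3 -6.7] w 15.8 j6 0.62
```

The J6 effort is a clean signal. At the stop it rises about 1.6 N m/rad, and it has now been held at 0.18. Swinging clockwise.

```bash

python3 -m crank '{"moves":[[-1,[-0.0005,-0.001,0.0005],[0,0,0.05]],[-1,[-0.0005,-0.001,0.0005],[0,0,0.1]],[-1,[-0.0005,-0.001,0.0005],[0,0,0.15]],[-1,[-0.0005,-0.001,0.0005],[0,0,0.2]],[-1,[-0.0005,-0.001,0.0005],[0,0,0.25]],[-1,[-0.0005,-0.001,0.0005],[0,0,0.29]],[-1,[-0.0005,-0.001,0.0005],[0,0,0.31]],[-1,[-0.0005,-0.001,0.0005],[0,0,0.31]]]}' 35 >/dev/null; python3 m.py
```

```text
eff6 0.2077 t 12.75 wing(tool)-0.069 Mz 0.025 F [-3.7  3.  -6.2] w 15.6 j6 0.93
```

```bash

python3 -m crank '{"moves":[[-1,[0,0,0],[0,0,0.005]],[-1,[0,0,0],[0,0,0.01]],[-1,[0,0,0],[0,0,0.015]],[-1,[0,0,0],[0,0,0.02]],[-1,[0,0,0],[0,0,0.02]],[-1,[0,0,0],[0,0,0.02]],[-1,[0,0,0],[0,0,0.02]],[-1,[0,0,0],[0,0,0.02]]]}' 35 >/dev/null; python3 m.py;python3 -c "
from workcell import *
for k in range(2): read_camera('top'); print(sense()['wrist_torque'],sense()['joint_efforts'][5])"
```

```text
eff6 0.0815 t 13.42 wing(tool)-0.088 Mz 0.120 F [-4.4  3.3 -7.4] w 16.0 j6 0.95
[0.62129302 1.01195103 0.00565136] 0.08143903221935034
[0.61585081 1.05160839 0.05791426] 0.081447868142277
```

```bash

python3 -m crank '{"moves":[[-1,[0,0,0],[0,0,0.012]],[-1,[0,0,0],[0,0,0.024]],[-1,[0,0,0],[0,0,0.036]],[-1,[0,0,0],[0,0,0.045]],[-1,[0,0,0],[0,0,0.045]],[-1,[0,0,0],[0,0,0.045]],[-1,[0,0,0],[0,0,0.045]],[-1,[0,0,0],[0,0,0.045]]]}' 35 >/dev/null; python3 m.py
```

```text
eff6 0.1060 t 14.18 wing(tool)-0.133 Mz 0.115 F [-4.5  3.5 -8.1] w 16.2 j6 0.99
```

```bash

python3 -m crank '{"moves":[[-1,[0,0,0],[0,0,0.012]],[-1,[0,0,0],[0,0,0.024]],[-1,[0,0,0],[0,0,0.036]],[-1,[0,0,0],[0,0,0.04]],[-1,[0,0,0],[0,0,0.04]],[-1,[0,0,0],[0,0,0.04]],[-1,[0,0,0],[0,0,0.04]],[-1,[0,0,0],[0,0,0.04]]]}' 35 >/dev/null; python3 m.py
```

```text
eff6 0.1724 t 14.85 wing(tool)-0.173 Mz 0.206 F [-4.4  3.  -7.1] w 16.5 j6 1.03
```

CW stop found: 0.17 at −0.173. Swinging back CCW.

```bash

python3 -m crank '{"moves":[[-1,[0,0,0],[0,0,-0.09]],[-1,[0,0,0],[0,0,-0.18]],[-1,[0,0,0],[0,0,-0.27]],[-1,[0,0,0],[0,0,-0.34]],[-1,[0,0,0],[0,0,-0.38]],[-1,[0,0,0],[0,0,-0.41]],[-1,[0,0,0],[0,0,-0.41]],[-1,[0,0,0],[0,0,-0.41]]]}' 35 >/dev/null; python3 m.py
python3 -m crank '{"moves":[[-1,[0,0,0],[0,0,-0.01]],[-1,[0,0,0],[0,0,-0.02]],[-1,[0,0,0],[0,0,-0.03]],[-1,[0,0,0],[0,0,-0.03]],[-1,[0,0,0],[0,0,-0.03]],[-1,[0,0,0],[0,0,-0.03]],[-1,[0,0,0],[0,0,-0.03]],[-1,[0,0,0],[0,0,-0.03]]]}' 35 >/dev/null; python3 m.py
```

```text
eff6 -0.1514 t 15.52 wing(tool)0.236 Mz -0.215 F [-5.3  3.3 -7.1] w 15.5 j6 0.62
eff6 -0.1874 t 16.18 wing(tool)0.266 Mz -0.158 F [-4.4  2.7 -6.4] w 16.0 j6 0.59
```

```bash

python3 -m crank '{"moves":[[-1,[0,0,0],[0,0,0.09]],[-1,[0,0,0],[0,0,0.18]],[-1,[0,0,0],[0,0,0.27]],[-1,[0,0,0],[0,0,0.36]],[-1,[0,0,0],[0,0,0.41]],[-1,[0,0,0],[0,0,0.44]],[-1,[0,0,0],[0,0,0.44]],[-1,[0,0,0],[0,0,0.44]]]}' 35 >/dev/null; python3 m.py
python3 -m crank '{"moves":[[-1,[0,0,0],[0,0,0.01]],[-1,[0,0,0],[0,0,0.02]],[-1,[0,0,0],[0,0,0.03]],[-1,[0,0,0],[0,0,0.03]],[-1,[0,0,0],[0,0,0.03]],[-1,[0,0,0],[0,0,0.03]],[-1,[0,0,0],[0,0,0.03]],[-1,[0,0,0],[0,0,0.03]]]}' 35 >/dev/null; python3 m.py
```

```text
eff6 0.0826 t 16.85 wing(tool)-0.173 Mz 0.092 F [-4.   3.1 -7.5] w 15.9 j6 1.03
eff6 0.0762 t 17.52 wing(tool)-0.203 Mz 0.119 F [-4.3  2.5 -7.4] w 15.9 j6 1.06
```

The arc is growing. Continuing CW.

```bash

python3 -m crank '{"moves":[[-1,[0,0,0],[0,0,0.012]],[-1,[0,0,0],[0,0,0.024]],[-1,[0,0,0],[0,0,0.036]],[-1,[0,0,0],[0,0,0.045]],[-1,[0,0,0],[0,0,0.045]],[-1,[0,0,0],[0,0,0.045]],[-1,[0,0,0],[0,0,0.045]],[-1,[0,0,0],[0,0,0.045]]]}' 35 >/dev/null; python3 m.py
```

```text
eff6 0.0788 t 18.18 wing(tool)-0.248 Mz 0.136 F [-4.7  2.9 -7.7] w 15.5 j6 1.11
```

```bash

python3 -m crank '{"moves":[[-1,[0,0,0],[0,0,0.012]],[-1,[0,0,0],[0,0,0.024]],[-1,[0,0,0],[0,0,0.036]],[-1,[0,0,0],[0,0,0.048]],[-1,[0,0,0],[0,0,0.05]],[-1,[0,0,0],[0,0,0.05]],[-1,[0,0,0],[0,0,0.05]],[-1,[0,0,0],[0,0,0.05]]]}' 35 >/dev/null; python3 m.py
```

```text
eff6 0.1476 t 18.85 wing(tool)-0.298 Mz 0.165 F [-4.9  3.2 -7.5] w 15.9 j6 1.16
```

```bash

python3 -m crank '{"moves":[[-1,[0,0,0],[0,0,0.01]],[-1,[0,0,0],[0,0,0.022]],[-1,[0,0,0],[0,0,0.022]],[-1,[0,0,0],[0,0,0.022]],[-1,[0,0,0],[0,0,0.022]],[-1,[0,0,0],[0,0,0.022]],[-1,[0,0,0],[0,0,0.022]],[-1,[0,0,0],[0,0,0.022]]]}' 35 >/dev/null; python3 m.py
python3 -m crank '{"moves":[[-1,[0,0,0],[0,0,-0.1]],[-1,[0,0,0],[0,0,-0.2]],[-1,[0,0,0],[0,0,-0.3]],[-1,[0,0,0],[0,0,-0.4]],[-1,[0,0,0],[0,0,-0.5]],[-1,[0,0,0],[0,0,-0.55]],[-1,[0,0,0],[0,0,-0.58]],[-1,[0,0,0],[0,0,-0.58]]]}' 35 >/dev/null; python3 m.py
python3 -m crank '{"moves":[[-1,[0,0,0],[0,0,0]],[-1,[0,0,0],[0,0,-0.01]],[-1,[0,0,0],[0,0,-0.02]],[-1,[0,0,0],[0,0,-0.02]],[-1,[0,0,0],[0,0,-0.02]],[-1,[0,0,0],[0,0,-0.02]],[-1,[0,0,0],[0,0,-0.02]],[-1,[0,0,0],[0,0,-0.02]]]}' 35 >/dev/null; python3 m.py
```

```text
eff6 0.1839 t 19.52 wing(tool)-0.320 Mz 0.186 F [-4.7  3.5 -7.5] w 16.1 j6 1.18
eff6 -0.2771 t 20.18 wing(tool)0.260 Mz -0.074 F [-4.1  3.2 -7.4] w 15.8 j6 0.60
eff6 -0.0850 t 20.85 wing(tool)0.279 Mz -0.076 F [-4.9  4.3 -7. ] w 16.3 j6 0.58
```

Sliding past the old stop (0.085 is friction only). Continuing CCW.

```bash

python3 -m crank '{"moves":[[-1,[0,0,0],[0,0,-0.012]],[-1,[0,0,0],[0,0,-0.024]],[-1,[0,0,0],[0,0,-0.036]],[-1,[0,0,0],[0,0,-0.048]],[-1,[0,0,0],[0,0,-0.05]],[-1,[0,0,0],[0,0,-0.05]],[-1,[0,0,0],[0,0,-0.05]],[-1,[0,0,0],[0,0,-0.05]]]}' 35 >/dev/null; python3 m.py
```

```text
eff6 -0.0921 t 21.52 wing(tool)0.329 Mz -0.117 F [-4.4  3.4 -6.2] w 15.9 j6 0.53
```

```bash

python3 -m crank '{"moves":[[-1,[0,0,0],[0,0,-0.01]],[-1,[0,0,0],[0,0,-0.02]],[-1,[0,0,0],[0,0,-0.03]],[-1,[0,0,0],[0,0,-0.03]],[-1,[0,0,0],[0,0,-0.03]],[-1,[0,0,0],[0,0,-0.03]],[-1,[0,0,0],[0,0,-0.03]],[-1,[0,0,0],[0,0,-0.03]]]}' 35 >/dev/null; python3 m.py
```

```text
eff6 -0.0506 t 22.18 wing(tool)0.359 Mz -0.021 F [-4.1  3.3 -5.9] w 16.1 j6 0.50
```

```bash

python3 -m crank '{"moves":[[-1,[0,0,0],[0,0,-0.012]],[-1,[0,0,0],[0,0,-0.024]],[-1,[0,0,0],[0,0,-0.036]],[-1,[0,0,0],[0,0,-0.048]],[-1,[0,0,0],[0,0,-0.06]],[-1,[0,0,0],[0,0,-0.06]],[-1,[0,0,0],[0,0,-0.06]],[-1,[0,0,0],[0,0,-0.06]]]}' 35 >/dev/null; python3 m.py
```

```text
eff6 -0.0492 t 22.85 wing(tool)0.419 Mz 0.007 F [-4.4  3.7 -6.6] w 15.8 j6 0.44
```

```bash

python3 -m crank '{"moves":[[-1,[0,0,0],[0,0,-0.012]],[-1,[0,0,0],[0,0,-0.024]],[-1,[0,0,0],[0,0,-0.036]],[-1,[0,0,0],[0,0,-0.048]],[-1,[0,0,0],[0,0,-0.06]],[-1,[0,0,0],[0,0,-0.06]],[-1,[0,0,0],[0,0,-0.06]],[-1,[0,0,0],[0,0,-0.06]]]}' 35 >/dev/null; python3 m.py
python3 -c "
from h import *
S=read_camera('side')
cv2.imwrite('pics/s5.png',cv2.resize(S['img'][250:330,260:360],None,fx=7,fy=7,interpolation=cv2.INTER_CUBIC))"
```

```text
eff6 -0.0483 t 23.52 wing(tool)0.479 Mz -0.072 F [-5.1  3.7 -6.5] w 15.9 j6 0.38
```

View pics/s5.png

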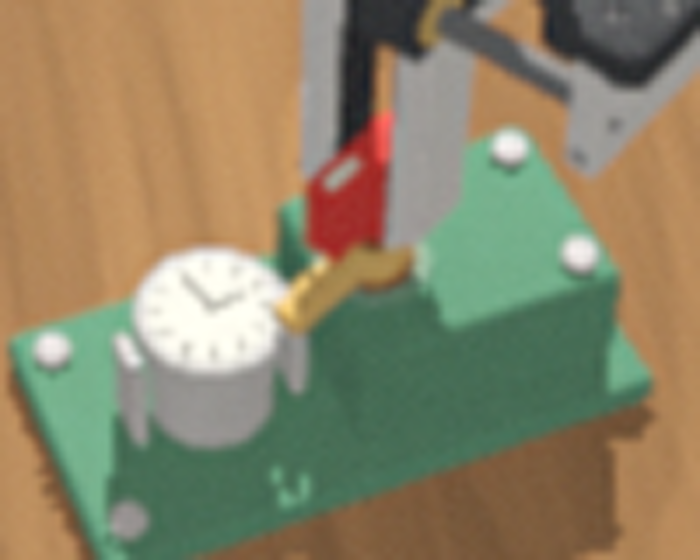

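The brass finger has followed by about 0.45 rad, with its tip now at (290,315) in the crop. The stem is free and the watch unmoved. Turning on to about 1.37.

```bash

python3 -m crank '{"moves":[[-1,[0,0,0],[0,0,-0.04]],[-1,[0,0,0],[0,0,-0.1]],[-1,[0,0,0],[0,0,-0.16]],[-1,[0,0,0],[0,0,-0.22]],[-1,[0,0,0],[0,0,-0.28]],[-1,[0,0,0],[0,0,-0.34]],[-1,[0,0,0],[0,0,-0.4]],[-1,[0,0,0],[0,0,-0.45]]]}' 35 >/dev/null; python3 m.py
python3 -m crank '{"moves":[[-1,[0,0,0],[0,0,-0.06]],[-1,[0,0,0],[0,0,-0.12]],[-1,[0,0,0],[0,0,-0.18]],[-1,[0,0,0],[0,0,-0.24]],[-1,[0,0,0],[0,0,-0.3]],[-1,[0,0,0],[0,0,-0.36]],[-1,[0,0,0],[0,0,-0.42]],[-1,[0,0,0],[0,0,-0.44]]]}' 35 >/dev/null; python3 m.py
python3 -m crank '{"moves":[[-1,[0,0,0],[0,0,0]],[-1,[0,0,0],[0,0,0.02]],[-0.8,[0,0,0],[0,0,0.02]],[-0.5,[0,0,0],[0,0,0.02]],[-0.15,[0,0,0],[0,0,0.02]],[-0.15,[0,0,0],[0,0,0.02]],[-0.15,[0,0,0],[0,0,0.02]],[-0.15,[0,0,0],[0,0,0.02]]]}' 35 >/dev/null; python3 m.py
```

```text
eff6 0.3589 t 24.23 wing(tool)0.932 Mz -0.083 F [-5.   3.9 -6.3] w 16.0 j6 -0.07
eff6 -0.1162 t 24.90 wing(tool)1.372 Mz -0.129 F [-5.3  3.7 -5.9] w 15.9 j6 -0.51
eff6 -0.0004 t 25.57 wing(tool)1.349 Mz -0.028 F [ 0.8 -0.5  0.3] w 39.6 j6 -0.49
```

Released with no side load. I'll lift off, move aside and turn the tool so the finger brackets face away from the knob, then look.

```bash

python3 -m crank '{"moves":[[0,[0,0,-0.02],[0,0,0]],[0,[0,0,-0.06],[0,0,0]],[0.2,[0.02,0,-0.09],[0,0,-0.12]],[0.2,[0.06,0,-0.09],[0,0,-0.24]],[0.2,[0.1,0,-0.09],[0,0,-0.36]],[0.2,[0.14,0,-0.09],[0,0,-0.48]],[0.2,[0.18,0,-0.09],[0,0,-0.6]],[0.2,[0.18,0,-0.09],[0,0,-0.72]]]}' 20 >/dev/null
python3 - <<'E'
from h import *
go(516,-209,90,1.8)
T,S=read_camera("top"),read_camera("side")
a=cv2.resize(T["img"][190:250,320:370],None,fx=7,fy=7,interpolation=cv2.INTER_CUBIC)
b=cv2.resize(S["img"][260:320,265:325],None,fx=7,fy=7,interpolation=cv2.INTER_CUBIC)
cv2.imwrite("pics/w.png",np.hstack([a,b]))
E
```

```text
t 26.23 pos [563.3 -11.6 157.4] yaw 0.74 j [-0.18  0.22  1.62  0.    1.29 -0.92] w 56.1 gf 0.0 F [-0.6 -0.   0.6] M [-0.045  0.014  0.054]
shift m [-0.1138 -0.1684  0.0667] turn [ 0.004  0.003 -1.06 ]
```

View pics/w.png

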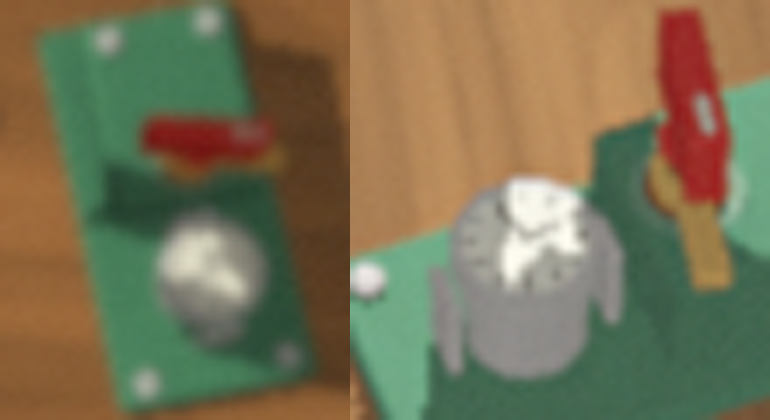

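The brass finger is now about 1.35 rad clear, its tip at (712,280) in the picture. The watch is still on its pedestal (dial at about (212,263) top, (522,235) side). Moving over it.

```bash

python3 -m crank '{"moves":[[0.3,[-0.018,-0.026,0],[0,0,-0.12]],[0.3,[-0.036,-0.052,0],[0,0,-0.24]],[0.3,[-0.054,-0.078,0],[0,0,-0.36]],[0.3,[-0.072,-0.104,0],[0,0,-0.48]],[0.3,[-0.09,-0.13,0],[0,0,-0.6]],[0.3,[-0.108,-0.156,0],[0,0,-0.72]],[0.3,[-0.1138,-0.1684,0],[0,0,-0.84]],[0.3,[-0.1138,-0.1684,0],[0,0,-0.96]]]}' 12 >/dev/null
python3 -c "
from h import *
go(516.5,-209,22,1.803)"
```

```text
t 27.0 pos [ 511.9 -220.6  156.8] yaw 1.684 j [-0.56  0.21  1.64 -0.    1.29 -2.24] w 60.6 gf 0.0 F [0.2 0.2 0.8] M [0.03  0.027 0.055]
shift m [-0.0057  0.0114  0.1347] turn [-0.003  0.001 -0.119]
```

```bash

python3 -m crank '{"moves":[[0.3,[-0.0057,0.0114,0],[0,0,-0.119]],[0.3,[-0.0057,0.0114,0.02],[0,0,-0.119]],[0.3,[-0.0057,0.0114,0.05],[0,0,-0.119]],[0.3,[-0.0057,0.0114,0.07],[0,0,-0.119]],[0.3,[-0.0057,0.0114,0.08],[0,0,-0.119]],[0.3,[-0.0057,0.0114,0.08],[0,0,-0.119]],[0.3,[-0.0057,0.0114,0.08],[0,0,-0.119]],[0.3,[-0.0057,0.0114,0.08],[0,0,-0.119]]]}' 12 >/dev/null
python3 - <<'E'
from h import *
go(516.5,-209,22,1.803)
P=[]
for k in range(6): read_camera("top"); P.append(sense()["eef_pos"])
print(np.mean(P,0),np.std(P,0))
S=read_camera("side"); cv2.imwrite("pics/s6.png",cv2.resize(S["img"][235:325,260:350],None,fx=6,fy=6,interpolation=cv2.INTER_CUBIC))
E
```

```text
t 27.67 pos [ 518.2 -204.4   77.6] yaw 1.805 j [-0.53  0.31  1.7  -0.    1.13 -2.34] w 61.4 gf 0.0 F [ 0.9 -0.1  0.7] M [ 0.034 -0.051 -0.023]
shift m [ 0.0029 -0.004   0.0556] turn [-0.002  0.002  0.002]
[ 518.00646799 -203.79991573   77.46752761] [0.31605624 0.33853353 0.37374408]
```

View pics/s6.png

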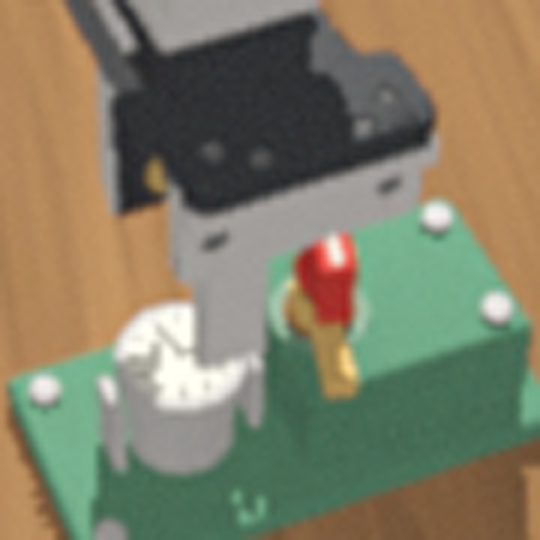

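The watch is unmoved on its pedestal, but the near finger's bracket would meet the wing tip if I closed square on. I'll turn the grasp 25° away (yaw 1.367), which clears the lugs, wing and brass finger.

```bash

python3 - <<'E'
from h import *
e=sense(); R=Ro.from_rotvec(e["eef_rot"]).as_matrix(); S=read_camera("side")
for y in (-43.2,-30.7): print(((proj(S,[[518,-203.8,77.5]+R@[x,y,0] for x in(-8,8)])-[260,235])*6).round())
go(516.5,-209,23,1.367)
E
python3 -m crank '{"moves":[[0.2,[0.001,-0.002,0],[0,0,0.1]],[0.2,[0.0025,-0.0045,0],[0,0,0.2]],[0.2,[0.0025,-0.0045,0],[0,0,0.3]],[0.2,[0.0025,-0.0045,0],[0,0,0.4]],[0.2,[0.0025,-0.0045,0],[0,0,0.436]],[0.2,[0.0025,-0.0045,0],[0,0,0.436]],[0.2,[0.0025,-0.0045,0.01],[0,0,0.436]],[0.2,[0.0025,-0.0045,0.01],[0,0,0.436]]]}' 12 >/dev/null
python3 -c "
from h import *
go(516.5,-209,23,1.367)"
```

```text
[[264. 368.]
 [215. 385.]]
[[247. 338.]
 [198. 354.]]
t 28.07 pos [ 517.2 -203.1   76.4] yaw 1.807 j [-0.53  0.31  1.71 -0.    1.13 -2.34] w 61.1 gf 0.0 F [ 0.9 -0.7  0.9] M [ 0.028  0.016 -0.016]
shift m [ 0.0021 -0.0056  0.0534] turn [-0.     0.001  0.44 ]
t 28.73 pos [ 514.4 -207.3   64.2] yaw 1.372 j [-0.54  0.32  1.71 -0.    1.11 -1.91] w 56.5 gf 0.0 F [-0.3  1.  -0.9] M [ 0.043 -0.049  0.055]
shift m [-0.0025 -0.0013  0.0412] turn [ 0.001 -0.003  0.005]
```

```bash

python3 -m crank '{"moves":[[0.2,[-0.0014,-0.0007,0.006],[0,0,0]],[0.2,[-0.0014,-0.0007,0.012],[0,0,0]],[0.2,[-0.0014,-0.0007,0.018],[0,0,0]],[0.2,[-0.0014,-0.0007,0.024],[0,0,0]],[0.2,[-0.0014,-0.0007,0.03],[0,0,0]],[0.2,[-0.0014,-0.0007,0.036],[0,0,0]],[0.2,[-0.0014,-0.0007,0.04],[0,0,0]],[0.2,[-0.0014,-0.0007,0.04],[0,0,0]]]}' 12 >/dev/null
python3 -c "
from h import *
go(516.5,-209,23,1.367)"
python3 -m crank '{"moves":[[0.1,[0,0,0],[0,0,0]],[0,[0,0,0],[0,0,0]],[-0.05,[0,0,0],[0,0,0]],[-0.08,[0,0,0],[0,0,0]],[-0.1,[0,0,0],[0,0,0]],[-0.12,[0,0,0],[0,0,0]],[-0.2,[0,0,0],[0,0,0]],[-0.2,[0,0,0],[0,0,0]]]}' 4 >/dev/null
python3 -c "
from h import *
go(516.5,-209,23,1.367)"
```

```text
t 29.4 pos [ 515.9 -208.5   24.6] yaw 1.371 j [-0.54  0.38  1.73  0.    1.03 -1.91] w 56.1 gf 0.0 F [-0.6  0.7  0.3] M [-0.013 -0.001 -0.019]
shift m [-0.0007 -0.0004  0.0016] turn [ 0.001 -0.002  0.004]
t 30.07 pos [ 517.  -209.    26.3] yaw 1.371 j [-0.54  0.38  1.73  0.    1.03 -1.91] w 41.4 gf 4.0 F [-0.2  0.4  2. ] M [ 0.198 -0.044  0.07 ]
shift m [ 0.0005 -0.0001  0.0033] turn [0.    0.001 0.004]
```

Gripped evenly (41.4 mm). Firming up and lifting straight.

```bash

python3 -m crank '{"moves":[[-0.3,[0,0,0],[0,0,0]],[-0.3,[0,0,0],[0,0,0]],[-0.3,[0,0,-0.002],[0,0,0]],[-0.3,[0,0,-0.006],[0,0,0]],[-0.3,[0,0,-0.012],[0,0,0]],[-0.3,[0,0,-0.022],[0,0,0]],[-0.3,[0,0,-0.036],[0,0,0]],[-0.3,[0,0,-0.05],[0,0,0]]]}' 14 >/dev/null
python3 -m crank '{"moves":[[-0.3,[0,0,-0.016],[0,0,0]],[-0.3,[0,0,-0.032],[0,0,0]],[-0.3,[0,0,-0.048],[0,0,0]],[-0.3,[0,0,-0.06],[0,0,0]],[-0.3,[0,0,-0.065],[0,0,0]],[-0.3,[0,0,-0.065],[0,0,0]],[-0.3,[0,0,-0.065],[0,0,0]],[-0.3,[0,0,-0.065],[0,0,0]]]}' 14 >/dev/null
python3 -c "
from h import *
go(558.5,183,141,1.9)"
```

```text
t 31.4 pos [ 516.  -208.5  139.9] yaw 1.371 j [-0.54  0.23  1.65 -0.    1.26 -1.91] w 41.2 gf 14.0 F [-0.5  0.2 -1.7] M [ 0.018  0.01  -0.019]
shift m [ 0.036   0.3922 -0.0008] turn [ 0.001 -0.002 -0.529]
```

```bash

python3 -m crank '{"moves":[[-0.3,[0.001,0.01,0],[0,0,0]],[-0.3,[0.003,0.03,0],[0,0,0]],[-0.3,[0.005,0.055,0],[0,0,0]],[-0.3,[0.0075,0.082,0],[0,0,0]],[-0.3,[0.01,0.11,0],[0,0,0]],[-0.3,[0.0128,0.14,0],[0,0,0]],[-0.3,[0.0155,0.17,0],[0,0,0]],[-0.3,[0.0183,0.2,0],[0,0,0]]]}' 14 >/dev/null
python3 -m crank '{"moves":[[-0.3,[0.0028,0.03,0],[0,0,0]],[-0.3,[0.0055,0.06,0],[0,0,0]],[-0.3,[0.008,0.09,0],[0,0,0]],[-0.3,[0.0105,0.118,0],[0,0,0]],[-0.3,[0.013,0.145,0],[0,0,0]],[-0.3,[0.015,0.168,0],[0,0,0]],[-0.3,[0.017,0.185,0],[0,0,0]],[-0.3,[0.0177,0.192,0],[0,0,0]]]}' 14 >/dev/null
python3 -m crank '{"moves":[[-0.3,[0,0,0.01],[0,0,0]],[-0.3,[0,0,0.03],[0,0,0]],[-0.3,[0,0,0.05],[0,0,0]],[-0.3,[0,0,0.07],[0,0,0]],[-0.3,[0,0,0.08],[0,0,0]],[-0.3,[0,0,0.08],[0,0,0]],[-0.3,[0,0,0.08],[0,0,0]],[-0.3,[0,0,0.08],[0,0,0]]]}' 14 >/dev/null
python3 - <<'E'
from h import *
P=[]
for k in range(10): read_camera("top"); P.append(sense()["eef_pos"])
print(np.mean(P,0))
go(558.5,183,10,1.371)
E
```

```text
[560.0368201  182.44068278  61.92608857]
t 33.9 pos [559.4 182.5  61.1] yaw 1.371 j [ 0.17  0.39  1.63  0.    1.12 -1.2 ] w 41.1 gf 14.0 F [-0.1  0.4 -0.8] M [ 0.047 -0.029  0.038]
shift m [0.001  0.0003 0.0511] turn [0. 0. 0.]
```

My grasp was too low for the cushion: the fingertips would reach its top with the watch still 10 mm up. I'll put the watch back on its pedestal by retracing the same moves, then regrip higher.

```bash

python3 -m crank '{"moves":[[-0.3,[0,0,-0.02],[0,0,0]],[-0.3,[0,0,-0.04],[0,0,0]],[-0.3,[0,0,-0.06],[0,0,0]],[-0.3,[0,0,-0.08],[0,0,0]],[-0.3,[-0.001,-0.015,-0.08],[0,0,0]],[-0.3,[-0.003,-0.04,-0.08],[0,0,0]],[-0.3,[-0.006,-0.07,-0.08],[0,0,0]],[-0.3,[-0.009,-0.1,-0.08],[0,0,0]]]}' 14 >/dev/null
python3 -m crank '{"moves":[[-0.3,[-0.0028,-0.03,0],[0,0,0]],[-0.3,[-0.0055,-0.06,0],[0,0,0]],[-0.3,[-0.008,-0.09,0],[0,0,0]],[-0.3,[-0.0105,-0.12,0],[0,0,0]],[-0.3,[-0.0135,-0.15,0],[0,0,0]],[-0.3,[-0.0163,-0.18,0],[0,0,0]],[-0.3,[-0.019,-0.21,0],[0,0,0]],[-0.3,[-0.0217,-0.24,0],[0,0,0]]]}' 14 >/dev/null
python3 -m crank '{"moves":[[-0.3,[-0.0025,-0.025,0],[0,0,0]],[-0.3,[-0.0045,-0.043,0],[0,0,0]],[-0.3,[-0.0053,-0.052,0],[0,0,0]],[-0.3,[-0.0053,-0.052,0.02],[0,0,0]],[-0.3,[-0.0053,-0.052,0.045],[0,0,0]],[-0.3,[-0.0053,-0.052,0.07],[0,0,0]],[-0.3,[-0.0053,-0.052,0.085],[0,0,0]],[-0.3,[-0.0053,-0.052,0.095],[0,0,0]]]}' 14 >/dev/null
python3 -m crank '{"moves":[[-0.3,[0,0,0],[0,0,0]],[-0.3,[0,0,0.005],[0,0,0]],[-0.3,[0,0,0.01],[0,0,0]],[-0.3,[0,0,0.013],[0,0,0]],[-0.3,[0,0,0.013],[0,0,0]],[-0.3,[0,0,0.013],[0,0,0]],[-0.3,[0,0,0.013],[0,0,0]],[-0.3,[0,0,0.013],[0,0,0]]]}' 14 >/dev/null
python3 -c "
from h import *
go(516,-208.5,25,1.371);print(sense()['joints'].round(4))"
```

```text
t 36.57 pos [ 517.2 -209.2   33.5] yaw 1.371 j [-0.54  0.37  1.72 -0.    1.05 -1.91] w 41.3 gf 14.0 F [ 0.7 -0.2 -1.2] M [-0.008  0.022 -0.027]
shift m [0.0013 0.0004 0.0085] turn [-0.     0.001  0.   ]
[-0.5395  0.3716  1.7229 -0.      1.0461 -1.9106]
```

```bash

python3 -m crank '{"moves":[[-0.3,[0,0,0.001],[0,0,0]],[-0.3,[0,0,0.002],[0,0,0]],[-0.3,[0,0,0.003],[0,0,0]],[-0.3,[0,0,0.004],[0,0,0]],[-0.3,[0,0,0.005],[0,0,0]],[-0.3,[0,0,0.006],[0,0,0]],[-0.3,[0,0,0.0065],[0,0,0]],[-0.3,[0,0,0.0065],[0,0,0]]]}' 14 >/dev/null
python3 -c "
from h import *
go(516,-208.5,25,1.371);print(sense()['joints'].round(4))"
```

```text
t 37.23 pos [ 516.7 -209.    26.4] yaw 1.371 j [-0.54  0.38  1.73 -0.    1.03 -1.91] w 41.4 gf 14.0 F [-0.7  0.4 -1.1] M [ 0.031 -0.004  0.038]
shift m [0.0008 0.0003 0.0014] turn [ 0. -0. -0.]
[-0.5395  0.3824  1.726  -0.      1.0334 -1.9105]
```

No lug contact. Set down the last 0.5 mm, release, rise 11.5 mm and regrip.

```bash

python3 -m crank '{"moves":[[-0.3,[0,0,0.0003],[0,0,0]],[-0.3,[0,0,0.0006],[0,0,0]],[-0.05,[0,0,0.0006],[0,0,0]],[0.05,[0,0,0.0006],[0,0,0]],[0.1,[0,0,0.0006],[0,0,0]],[0.1,[0,0,-0.004],[0,0,0]],[0.1,[0,0,-0.011],[0,0,0]],[0.1,[0,0,-0.011],[0,0,0]]]}' 4 >/dev/null
python3 -c "
from h import *
go(516,-208.5,36.5,1.371)"
python3 -m crank '{"moves":[[0,[0,0,0],[0,0,0]],[-0.05,[0,0,0],[0,0,0]],[-0.08,[0,0,0],[0,0,0]],[-0.1,[0,0,0],[0,0,0]],[-0.12,[0,0,0],[0,0,0]],[-0.3,[0,0,0],[0,0,0]],[-0.3,[0,0,0],[0,0,0]],[-0.3,[0,0,0],[0,0,0]]]}' 4 >/dev/null
python3 -c "
from h import *
go(516,-208.5,36.5,1.371)"
```

```text
t 37.9 pos [ 518.  -209.7   39.2] yaw 1.371 j [-0.54  0.36  1.72 -0.    1.06 -1.91] w 51.6 gf 0.0 F [-0.4  0.1  0.8] M [ 0.061 -0.032  0.019]
shift m [0.0022 0.0007 0.0027] turn [-0.001  0.003  0.   ]
t 38.57 pos [ 516.5 -208.9   37.2] yaw 1.371 j [-0.54  0.37  1.72 -0.    1.05 -1.91] w 41.5 gf 4.0 F [-0.1  0.9  0.3] M [0.009 0.013 0.037]
shift m [0.0006 0.0003 0.0007] turn [ 0.    -0.001 -0.   ]
```

Gripped 41.5 mm with the tips about 2 mm above the underside. Lifting, carrying over and lowering.

```bash

python3 -m crank '{"moves":[[-0.3,[0,0,0],[0,0,0]],[-0.3,[0,0,0],[0,0,0]],[-0.3,[0,0,-0.002],[0,0,0]],[-0.3,[0,0,-0.006],[0,0,0]],[-0.3,[0,0,-0.015],[0,0,0]],[-0.3,[0,0,-0.03],[0,0,0]],[-0.3,[0,0,-0.05],[0,0,0]],[-0.3,[0,0,-0.07],[0,0,0]]]}' 14 >/dev/null; python3 m.py
python3 -m crank '{"moves":[[-0.3,[0,0,-0.02],[0,0,0]],[-0.3,[0,0,-0.034],[0,0,0]],[-0.3,[0.001,0.01,-0.034],[0,0,0]],[-0.3,[0.003,0.03,-0.034],[0,0,0]],[-0.3,[0.005,0.055,-0.034],[0,0,0]],[-0.3,[0.0075,0.082,-0.034],[0,0,0]],[-0.3,[0.01,0.11,-0.034],[0,0,0]],[-0.3,[0.0128,0.14,-0.034],[0,0,0]]]}' 14 >/dev/null
python3 -m crank '{"moves":[[-0.3,[0.0028,0.03,0],[0,0,0]],[-0.3,[0.0055,0.06,0],[0,0,0]],[-0.3,[0.0083,0.09,0],[0,0,0]],[-0.3,[0.011,0.12,0],[0,0,0]],[-0.3,[0.0138,0.15,0],[0,0,0]],[-0.3,[0.0165,0.18,0],[0,0,0]],[-0.3,[0.019,0.205,0],[0,0,0]],[-0.3,[0.0207,0.225,0],[0,0,0]]]}' 14 >/dev/null
python3 -m crank '{"moves":[[-0.3,[0.0016,0.017,0],[0,0,0]],[-0.3,[0.0025,0.027,0],[0,0,0]],[-0.3,[0.0025,0.027,0.02],[0,0,0]],[-0.3,[0.0025,0.027,0.045],[0,0,0]],[-0.3,[0.0025,0.027,0.07],[0,0,0]],[-0.3,[0.0025,0.027,0.09],[0,0,0]],[-0.3,[0.0025,0.027,0.1],[0,0,0]],[-0.3,[0.0025,0.027,0.1],[0,0,0]]]}' 14 >/dev/null
python3 - <<'E'
from h import *
T,S=read_camera("top"),read_camera("side"); go(558.5,183,16,1.371)
i=S["img"][170:215,250:315].astype(int); b=(i[...,0]>i[...,2]+20)&(i[...,0]>i[...,1]+10); w=(i.min(2)>150)
ys,xs=np.nonzero(w); print("white",len(xs),(xs.mean()+250,ys.mean()+170) if len(xs) else 0)
for r in range(0,45,3): print("".join("B" if b[r,c] else "W" if w[r,c] else "." for c in range(0,65)))
print(proj(S,[(559,183,14),(559,183,47),(511,183,14),(607,183,14)]).round(1))
E
```

```text
eff6 0.0010 t 39.23 wing(tool)2.712 Mz -0.059 F [ 0.3  0.2 -0.8] w 41.4 j6 -1.91
t 41.33 pos [559.4 182.4  41.7] yaw 1.371 j [ 0.17  0.42  1.64 -0.    1.09 -1.2 ] w 41.4 gf 14.0 F [ 0.5 -0.1 -0.9] M [ 0.057 -0.003 -0.045]
shift m [0.001  0.0005 0.0257] turn [-0. -0. -0.]
white 77 (np.float64(280.75324675324674), np.float64(176.75324675324674))
.................................................................
..........................WW.....WWW.............................
.......................WWWWW.....WWWWWW..........................
........................WWWW.....WWWWW...........................
..................BBBBBBB............BBBBBBBB....................
...............BBBBBBBBBBBBBBBBBBBBBBBBBBBBBBBB..................
..............BBBBBBBBBBBBBBBBBBBBBBBBBBBBBBBBBBB................
...............BBBBBBBBBBBBBBBBBBBBBBBBBBBBBBBBB.................
...............BBBBBBBBBBBBBBBBBBBBBBBBBBBBBBBB..................
..................BBBBBBBBBBBBBBBBBBBBBBBBBBB....................
.......................BBBBBBBBBBBBBBBB..........................
.................................................................
.................................................................
.................................................................
.................................................................
[[281.4 186.8]
 [281.2 176.8]
 [264.  188.5]
 [298.6 185.1]]
```

The dial (columns 273–289) is centred over the cushion (264–299). The underside is about 39 mm up, so 25 mm to go.

```bash

python3 -m crank '{"moves":[[-0.3,[0,0,0.005],[0,0,0]],[-0.3,[0,0,0.01],[0,0,0]],[-0.3,[0,0,0.015],[0,0,0]],[-0.3,[0,0,0.019],[0,0,0]],[-0.3,[0,0,0.022],[0,0,0]],[-0.3,[0,0,0.0235],[0,0,0]],[-0.3,[0,0,0.0235],[0,0,0]],[-0.3,[0,0,0.0235],[0,0,0]]]}' 14 >/dev/null; python3 m.py
python3 -m crank '{"moves":[[-0.3,[0,0,0.0002],[0,0,0]],[-0.3,[0,0,0.0004],[0,0,0]],[-0.3,[0,0,0.0006],[0,0,0]],[-0.3,[0,0,0.0008],[0,0,0]],[-0.3,[0,0,0.001],[0,0,0]],[-0.3,[0,0,0.001],[0,0,0]],[-0.3,[0,0,0.001],[0,0,0]],[-0.3,[0,0,0.001],[0,0,0]]]}' 14 >/dev/null; python3 m.py
```

```text
eff6 -0.0000 t 42.00 wing(tool)2.712 Mz -0.009 F [ 0.1 -0.5 -0.8] w 41.3 j6 -1.20
eff6 -0.0000 t 42.67 wing(tool)2.712 Mz 0.017 F [-0.3 -0.3 -1.5] w 41.3 j6 -1.20
```

```bash

python3 -m crank '{"moves":[[-0.3,[0,0,0.0002],[0,0,0]],[-0.3,[0,0,0.0004],[0,0,0]],[-0.3,[0,0,0.0006],[0,0,0]],[-0.3,[0,0,0.0006],[0,0,0]],[-0.3,[0,0,0.0006],[0,0,0]],[-0.3,[0,0,0.0006],[0,0,0]],[-0.3,[0,0,0.0006],[0,0,0]],[-0.3,[0,0,0.0006],[0,0,0]]]}' 14 >/dev/null; python3 m.py
```

```text
eff6 0.0000 t 43.33 wing(tool)2.712 Mz 0.015 F [-0.6  0.4 -0.2] w 41.5 j6 -1.20
```

```bash

python3 -m crank '{"moves":[[-0.3,[0,0,0.0002],[0,0,0]],[-0.3,[0,0,0.0004],[0,0,0]],[-0.3,[0,0,0.0004],[0,0,0]],[-0.3,[0,0,0.0004],[0,0,0]],[-0.3,[0,0,0.0004],[0,0,0]],[-0.3,[0,0,0.0004],[0,0,0]],[-0.3,[0,0,0.0004],[0,0,0]],[-0.3,[0,0,0.0004],[0,0,0]]]}' 14 >/dev/null; python3 m.py; python3 -c "
from h import *
go(0,0,0,0)"
```

```text
eff6 -0.0011 t 44.00 wing(tool)2.712 Mz -0.006 F [-1.5 -0.2  3.5] w 41.2 j6 -1.20
t 44.0 pos [559.4 182.4  16.2] yaw 1.371 j [ 0.17  0.45  1.65 -0.    1.04 -1.2 ] w 41.2 gf 14.0 F [-1.5 -0.2  3.5] M [-0.09   0.31  -0.006]
shift m [ 0.5121 -0.2898  0.0161] turn [0.    0.    1.371]
```

Contact (Fz +3.5 N). Opening gently and backing straight off.

```bash

python3 -m crank '{"moves":[[-0.09,[0,0,0],[0,0,0]],[-0.06,[0,0,0],[0,0,0]],[0,[0,0,0],[0,0,0]],[0.1,[0,0,0],[0,0,0]],[0.2,[0,0,0],[0,0,0]],[0.2,[0,0,-0.005],[0,0,0]],[0.2,[0,0,-0.02],[0,0,0]],[0.2,[0,0,-0.04],[0,0,0]]]}' 4 >/dev/null; python3 m.py
python3 -m crank '{"moves":[[0.2,[0,0,-0.03],[0,0,0]],[0.2,[0,0,-0.06],[0,0,0]],[0.2,[0,0.01,-0.09],[0,0,0]],[0.2,[0,0.045,-0.1],[0,0,0]],[0.2,[0,0.08,-0.1],[0,0,0]],[0.2,[0,0.115,-0.1],[0,0,0]],[0.2,[0,0.15,-0.1],[0,0,0]],[0.2,[0,0.18,-0.1],[0,0,0]]]}' 4 >/dev/null
python3 -m crank '{"moves":[[0.2,[0.0,0.03,0],[0,0,0]],[0.2,[0.0,0.03,0],[0,0,0]],[0.2,[0.0,0.03,0],[0,0,0]],[0.2,[0.0,0.03,0],[0,0,0]],[0.2,[0.0,0.03,0],[0,0,0]],[0.2,[0.0,0.03,0],[0,0,0]],[0.2,[0.0,0.03,0],[0,0,0]],[0.2,[0.0,0.03,0],[0,0,0]]]}' 4 >/dev/null
python3 m.py
python3 - <<'E'
from h import *
T,S=read_camera("top"),read_camera("side")
a=cv2.imread("pics/top0.png");
for n,c,(x0,y0,x1,y1) in (("top",T,(195,193,236,232)),("side",S,(260,172,303,206))):
    i=c["img"][y0:y1,x0:x1].astype(int); b=(i[...,0]>i[...,2]+20)&(i[...,0]>i[...,1]+10); w=(i.min(2)>130)&~b
    print(n,proj(c,[(559,183,26)]).round(1))
    for m in (b,w): ys,xs=np.nonzero(m); print(len(xs),(xs.mean()+x0).round(1),(ys.mean()+y0).round(1),xs.min()+x0,xs.max()+x0,ys.min()+y0,ys.max()+y0)
    for r in range(0,y1-y0,2): print("".join("B" if b[r,k] else "W" if w[r,k] else "." for k in range(x1-x0)))
# scene change vs start
d=cv2.absdiff(T["img"],a).max(2)>60
n,l,st,ce=cv2.connectedComponentsWithStats(d.astype(np.uint8)); print([s.tolist() for s in st[1:] if s[4]>12])
E
```

```text
eff6 -0.0000 t 44.67 wing(tool)2.712 Mz -0.007 F [ 0.3 -0.2  0.3] w 56.4 j6 -1.20
eff6 -0.0006 t 46.00 wing(tool)2.711 Mz 0.035 F [ 0.5 -0.2  0.3] w 56.2 j6 -0.92
top [[213.7 211.4]]
602 214.5 212.6 199 230 197 227
33 210.0 209.1 207 216 204 216
.........................................
.........................................
................BBBBBBBB.................
...........BBBBBBBBBBBBBBBBBB............
.........BBBBBBBBBBBBBBBBBBBBBB..........
.......BBBBBBBBBBBBBBBBBBBBBBBBBB........
......BBBBBBBBWWWW.....BBBBBBBBBBB.......
.....BBBBBBBBWWWWW........BBBBBBBBB......
.....BBBBBB................BBBBBBBB......
....BBBBBBB..........W.....BBBBBBBBB.....
....BBBBBBBBWWW............BBBBBBBBB.....
....BBBBBBBBBWWW..........BBBBBBBBB......
....BBBBBBBBBBBB........BBBBBBBBBBB......
.....BBBBBBBBBBBBBBBBBBBBBBBBBBBBB.......
......BBBBBBBBBBBBBBBBBBBBBBBBBBB........
........BBBBBBBBBBBBBBBBBBBBBBB..........
..........BBBBBBBBBBBBBBBBBBB............
..............BBBBBBBBBBB................
.........................................
.........................................
side [[281.3 1
[... 987 characters left out ...]
, 5, 12, 16], [71, 142, 42, 121, 1954], [86, 157, 5, 13, 21], [80, 158, 6, 13, 29], [115, 158, 32, 30, 627], [47, 185, 21, 20, 229], [36, 191, 8, 10, 53], [32, 197, 14, 21, 131], [345, 200, 6, 6, 33], [28, 205, 12, 21, 62], [44, 205, 36, 58, 1150], [207, 204, 13, 13, 124], [339, 206, 19, 30, 278], [352, 206, 7, 8, 45], [63, 208, 8, 8, 23], [373, 216, 9, 4, 14], [0, 223, 128, 197, 13221], [372, 227, 12, 5, 33], [80, 249, 9, 8, 39], [64, 256, 9, 5, 17], [104, 261, 42, 112, 2290], [342, 262, 11, 10, 84], [366, 264, 17, 19, 227], [28, 282, 2, 10, 16], [0, 311, 9, 31, 193], [162, 326, 89, 42, 1104], [244, 351, 178, 69, 4195], [119, 370, 16, 14, 91], [133, 378, 38, 42, 1196], [292, 386, 8, 4, 19]]
```

The watch sits centred on the cushion, dial up. The difference image shows changes on the two spare watches, so I'll check whether they moved or it is just shading.

```bash
python3 - <<'E'
from h import *
for n,boxes in (("top",[(334,256,362,280),(360,258,392,290)]),("side",[(224,304,250,328),(206,330,250,368),(215,228,242,252),(340,360,378,400)])):
    c=read_camera(n)["img"]; a=cv2.imread(f"pics/{n}0.png")
    for x0,y0,x1,y1 in boxes:
        g=[cv2.GaussianBlur(cv2.cvtColor(i,cv2.COLOR_BGR2GRAY),(3,3),0)[y0:y1,x0:x1].astype(np.float32) for i in (a,c)]
        o=[(lambda k:(k[...,2]-k[...,0])[y0:y1,x0:x1])(i.astype(int))<25 for i in (a,c)]
        print(n,(x0,y0),"mean",g[0].mean().round(),g[1].mean().round(),"nonwood bbox/centroid",[(m.sum(),np.argwhere(m).mean(0).round(1).tolist()) for m in o])
E
```

```text
top (334, 256) mean 117.0 79.0 nonwood bbox/centroid [(np.int64(31), [11.4, 15.4]), (np.int64(89), [10.7, 13.9])]
top (360, 258) mean 132.0 93.0 nonwood bbox/centroid [(np.int64(207), [16.1, 14.5]), (np.int64(305), [15.5, 13.9])]
side (224, 304) mean 155.0 110.0 nonwood bbox/centroid [(np.int64(197), [11.2, 11.7]), (np.int64(199), [11.2, 11.8])]
side (206, 330) mean 169.0 126.0 nonwood bbox/centroid [(np.int64(814), [19.9, 22.1]), (np.int64(827), [19.7, 22.0])]
side (215, 228) mean 111.0 113.0 nonwood bbox/centroid [(np.int64(142), [14.4, 14.8]), (np.int64(141), [14.4, 14.8])]
side (340, 360) mean 154.0 157.0 nonwood bbox/centroid [(np.int64(166), [31.8, 17.1]), (np.int64(165), [31.8, 17.0])]
```

Only the arm's shadow; nothing moved. Handing in.

```bash
python3 -c "
from workcell import *
print(close_job())"
```

```text
the job is handed in; nothing more can be done
None
```

I rocked the knob free and turned the brass finger to about 1.35 rad. The watch lies dial up, centred on the cushion, and the robot is clear. I set it back on the pedestal once to regrip it higher, and I viewed 11 pictures, one over your limit of 10.

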